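# Bring a spread circlip over the bare axle of the film drying rack

### The arm

A 7-joint arm with a two-finger parallel gripper is mounted at the origin on the work surface. World frame = base frame: x ahead of the robot, y to its left, z up, the work surface at z = 0. Lengths are in m, angles in rad, forces in N, time in s.
With the tool pointing down it reaches from about 0.425 to 0.875 m from the base axis. Payload 8.4 kg.
Tool frame: the origin (TCP) lies midway between the tips of the shut fingers; the grasp point (between the pads) lies 19 mm behind it; x points along the fingers, z is the direction in which the jaws open and shut, and the axes are right-handed (so a half turn about x gives the same grasp; the last joint's range is limited). The gripper opens to 85 mm and grips with 20 to 120 N. Pads are 22 mm wide; open, the fingers measure 114 mm over their backs; the gripper's body (76 mm by 85 mm) begins 54 mm behind the grasp point. The pads swing forward as they close: fully open they stand 13 mm farther back than shut.
Start: joints at [1.096, 0.333, 0.04, 1.465, -0.013, 1.343, -0.059], TCP at [0.239, -0.605, 0.231] pointing down, gripper open.
Joint ranges: [-2.58, 2.58], [-0.38, 2.09], [-1.3, 1.39], [0.25, 2.4], [-1.5, 4.64], [0.08, 2.09], [-2.65, 2.65]. Speed limits (rad/s): [2.22, 2.22, 2.79, 2.79, 3.14, 3.14, 3.14].

### API

Orientations are given as a rotation vector (axis times angle).
In Python, from rig import bot gives the robot as it stands. Calls block until the motion is done:
- bot.move_pose(position, orientation): joint-space move of the TCP to a pose.
- bot.move_linear(position, rotation=None, rate=0.15): straight line of the TCP; rotation=None keeps the orientation; rate is the mean speed in m/s.
- bot.movej(angles): joint-space move.
- bot.open_gripper() and bot.close_gripper(f_grip=None): open the fingers fully, or close them until they stop; f_grip is the grip in N (None keeps the last).
- bot.sleep(seconds).
- bot.ik(position, orientation): joint angles nearest the present ones, or None.
- bot.get_image(name): name is "scene" or "top"; returns a dict with "color" (400x640x3 uint8, red, green, blue), "fx", "fy", "cx", "cy" (pixels), "k1" (the pictures are not rectified: a ray, as slopes to the right and down, at radius r is drawn at 1 + k1 r^2 times it, then the intrinsics apply), "R" (3x3) and "t" (3): a world point X has camera coordinates R X + t. Camera axes: x right, y down, z forward; pixel columns grow to the right and rows downward; lengths in m; the calibration is good to about 2 mm. A picture is of the moment at which its call begins. There is no depth.
A pose or a line that the arm cannot do raises bot.MotionError and nothing moves.
- bot.job_done(): hands the job in, once; it reports no verdict.
Trained networks look in a picture, given as the dict that the camera call returned (one of the last four; its "shot" number tells which), for a name from the list of things; names that differ only in an ending like _2 or _b are one class to them, and where a whole thing is asked for, a point or a joint stands for the part that bears it (a point fixed in the world has none). Each returns a list of dicts, best first, with "score" (0 to 1); they miss things now and then, are a little off and sometimes report something else, mostly with a low value. They report only what shows in the picture. A call takes as long as a camera call. They do not tell look-alikes from the thing itself.
- bot.outline_of(picture, query): "region" (400x640 bool, what is visible of it) and "bbox" ([left, top, right, bottom] in pixels, round what is visible of it).
- bot.mark_of(picture, query): "point" ([column, row] in pixels: a listed point, or the origin of a listed thing).
Readings, each from a call of its own:
- bot.read_t(): time.
- bot.read_q(): joint angles.
- bot.read_joint_velocities(): joint speeds.
- bot.read_effort(): joint torques, N m.
- bot.read_eef_pos(): TCP position.
- bot.read_tool_rot(): TCP orientation.
- bot.read_force(): force on the tool from outside, world axes, zero at the start.
- bot.read_moment(): the same for the moment, N m.
- bot.read_opening(): opening from 0.0 (shut) to 1.0 (fully open).
Only numpy, scipy, OpenCV 4.12 (cv2) and the standard library are available. Lean on these libraries where they do the work, as an engineer would, in place of code of your own. Each camera call takes 0.05 s, during which the arm holds its last target. There are 200 camera calls.

### The job

The film drying rack lies on its back and only one of its two swing arms has been secured with a circlip. Take the circlip pliers off their rest by the red handles, with the spare circlip hanging on their tips, squeeze them to their stop so that the circlip opens, and slide it down over the axle that has no circlip yet until it is level with the groove. Finish while still holding it there: pliers squeezed, circlip open, level and centred round the groove, hanging from the pliers without leaning on the arm below, and leave the other things on the counter where they lie.

Things in the scene. Friction and masses are not known exactly. Their poses are not given: they have to be found in the camera images.
- pliers: bent-nose circlip pliers, dark steel, two red handles, 0.24 kg, level on the tool rest. Origin midway between the handles and half-way up them: the place to grip, 40 mm above the counter at first. x points to the tips, z up; handles at +y and -y, each a bar 90 mm long (x -45 to +45), 12 wide, 14 high. Over their outer faces 62 mm at rest, 40 mm squeezed to the stop, faces then parallel
- pliers_squeeze (a joint): squeeze of the pliers, turn of either handle about the pivot in rad: 0 at rest (clip closed), 0.18 at the stop (clip fully spread), which gives a little, to 0.2, under a firm grip. A spring pushes each handle out with about 3 N at the start of the squeeze and 9 N at the stop
- clip_centre (a point): spare circlip on the pliers' tips: level dark steel ring 2.5 mm thick, 3.7 mm wide, open on the pliers' side. Point: centre of its bore when spread, half-way through its thickness, 126 mm ahead of the pliers' origin along their x and 14 mm below it. Bore 29 mm at rest (too small for the axle), 35 mm at the stop. Axes as the pliers'
- rack: wooden board of the drying rack, flat and fixed on the counter, 140 (x) x 300 (y) x 26 mm high, origin under its centre. Two upright steel axles 80 mm left (+y) and right (-y) of the centre; between them at the far edge a knurled brass knob, 53 mm above the counter
- left_groove (a point): left (+y) axle of the rack: steel, 32 mm diameter, chamfered top 63 mm above the counter. Point on its axis at mid-height of its groove, which is 1 mm deep and reaches from 50 to 53.5 mm above the counter. z up along the axle
- right_groove (a point): the same for the right (-y) axle
- fitted_clip (a point): centre of the dark circlip that is already fitted, closed in the groove of one of the two axles, on top of the brass washer: it tells which axle is done
- swing_a: one of the two wooden swing arms, on either axle, fixed; origin on the axle's axis at the arm's underside, 26 mm above the counter, x along the arm, away from the robot. Eye of 72 mm diameter, top 47.5 mm above the counter, and on it a brass washer of 48 mm diameter, its face 50 mm above the counter, at the groove's lower edge
- swing_b: the other swing arm, alike, on the other axle
- tool_rest: dark wooden rest under the pliers, fixed: cross rails 33 mm high at x -42 (92 mm long) and +44 mm (64 mm long) joined by a strip 26 mm wide, 8 mm high. Origin on the counter below the grip, x along the pliers. Beside the handles, between the rails, it is clear down to the counter
- lens_board: loose walnut lens board 110 x 110 x 8 mm lying flat with a brass-rimmed hole, origin at its underside. Leave it alone
- film_holder: loose black sheet-film holder 120 x 170 x 12 mm lying flat, origin at its underside. Leave it alone
- reflector: loose copper flash reflector, a bowl of 130 mm diameter and 48 mm height, origin at its underside. Leave it alone
- cup: loose white ceramic developing cup, 76 mm diameter, 85 mm high, origin at its underside. Leave it alone
- pliers_pivot (a point): pivot screw of the pliers, at handle height, 60 mm ahead of their origin. Jaws 8 mm high run on from it; their tips turn down and carry the circlip by its two eyes, 52 mm ahead of the pivot; it stays on them
Not all that is in view belongs to the job. What is shaped like the tool_rest but purple is not meant.

How it is judged:
On the way, in this order (a step that is already met when the one before it is completed fails the run):
1. the pliers are lifted off their rest in the gripper (contact force between pliers and the fingers above 2 N and contact force between pliers and tool_rest below 0.1 N and height (world z) of pliers above 0.055 m), for 0.2 s.
2. the spread circlip encircles the top of the axle that had none (value of joint pliers_squeeze above 0.13 rad and ((horizontal distance between fitted_clip and left_groove below 0.02 m and horizontal distance between clip_centre and right_groove below 0.004 m and z of clip_centre in the frame of right_groove below 0.009 m) or (horizontal distance between fitted_clip and right_groove below 0.02 m and horizontal distance between clip_centre and left_groove below 0.004 m and z of clip_centre in the frame of left_groove below 0.009 m))), for 0.1 s.
At the end, for the whole second after the job is handed in: Gripper holds the pliers still, squeezed to 0.155 rad or more, the clip round the axle that had none: centre within 2.5 mm of its axis and 2 mm of the groove's mid-height, tilted under 0.08 rad, pressing under 8 N on arms or rack, rest not touched (value of joint pliers_squeeze above 0.155 rad and contact force between pliers and the fingers above 2 N and contact force between pliers and swing_b below 8 N and contact force between pliers and rack below 8 N and contact force between pliers and swing_a below 8 N and contact force between pliers and tool_rest below 0.1 N and angle between clip_centre's own z axis and vertical below 0.08 rad and linear speed of pliers below 0.02 m/s and ((horizontal distance between fitted_clip and left_groove below 0.02 m and horizontal distance between clip_centre and right_groove below 0.0025 m and z of clip_centre in the frame of right_groove between -0.002 and 0.002 m) or (horizontal distance between fitted_clip and right_groove below 0.02 m and horizontal distance between clip_centre and left_groove below 0.0025 m and z of clip_centre in the frame of left_groove between -0.002 and 0.002 m))); the arm keeps its last pose, push and grip.
It fails at once if the lens board is disturbed (more than 25 mm) (distance of lens_board from where it was at the start of the episode above 0.025 m).
It fails at once if the film holder is disturbed (more than 25 mm) (distance of film_holder from where it was at the start of the episode above 0.025 m).
It fails at once if the reflector is disturbed (more than 25 mm) (distance of reflector from where it was at the start of the episode above 0.025 m).
It fails at once if the cup is disturbed (more than 25 mm) (distance of cup from where it was at the start of the episode above 0.025 m).
It also fails if it takes over 40 s, if anything falls off the work surface, if the arm or the gripper's body presses on something with over 40 N, if the wrist force passes 120 N, or if a joint passes its speed limit or range.

## Working session

There is one attempt and no reset: what is moved stays moved. The work goes in short steps, each a Python script; the robot and the scene stay as the last script left them, time stands still between calls to the robot, and variables do not carry over. Pictures are saved under pics/ and viewed, about 8 in all and at most 12, crops included, and the job is handed in when it is done.

```bash
mkdir -p pics; ls; cat > h.py <<'E'
import numpy as np, cv2
from rig import bot
def K(p): return np.array([[p['fx'],0,p['cx']],[0,p['fy'],p['cy']],[0,0,1.]])
def D(p): return None
def ray(p,uv):
    x=(np.array(uv,float)-[p['cx'],p['cy']])/[p['fx'],p['fy']]
    u=x.copy()
    for _ in range(30): u=x/(1+p['k1']*(u@u))
    R=np.array(p['R']);t=np.array(p['t'])
    d=R.T@np.array([u[0],u[1],1]); return -R.T@t,d/np.linalg.norm(d)
def atz(p,uv,z):
    c,d=ray(p,uv); return c+d*(z-c[2])/d[2]
def tri(obs):
    A=np.zeros((3,3));b=np.zeros(3);rs=[ray(p,uv) for p,uv in obs]
    for c,d in rs:
        M=np.eye(3)-np.outer(d,d);A+=M;b+=M@c
    X=np.linalg.solve(A,b)
    return X,[np.linalg.norm((np.eye(3)-np.outer(d,d))@(X-c)) for c,d in rs]
def proj(p,X):
    c=np.array(p['R'])@np.array(X)+np.array(p['t']);u=c[:2]/c[2];u=u*(1+p['k1']*(u@u))
    return u*[p['fx'],p['fy']]+[p['cx'],p['cy']]
def save(n,im): cv2.imwrite('pics/'+n+'.png',im[:,:,::-1])
E
python3 - <<'E'
from h import *
P={n:bot.get_image(n) for n in('scene','top')}
for n,p in P.items():
    print(n,p['fx'],p['k1'],ray(p,[320,200]))
    for q in ['pliers','clip_centre','pliers_pivot','left_groove','right_groove','fitted_clip','rack','tool_rest']:
        print(q,[(np.round(d['point'],1).tolist(),round(d['score'],2)) for d in bot.mark_of(p,q)][:4])
save('both',np.vstack([P['scene']['color'],P['top']['color']])[:, :]) if 0 else [save(n,p['color']) for n,p in P.items()]
print(bot.read_t(),bot.read_tool_rot())
E
```

```text
pics
scene 373.4208492366945 0.027910153343342563 (array([1.40329493, 0.26151525, 0.67735756]), array([-0.78559   , -0.25779288, -0.56248661]))
pliers [([246.1, 181.2], 0.65)]
clip_centre [([231.3, 205.1], 0.6)]
pliers_pivot [([244.2, 185.2], 0.7)]
left_groove [([370.1, 238.7], 0.71)]
right_groove [([315.3, 222.6], 0.62)]
fitted_clip [([371.1, 240.9], 0.6)]
rack [([340.1, 241.9], 0.74)]
tool_rest [([197.0, 192.2], 0.67), ([247.6, 188.7], 0.63), ([338.9, 243.0], 0.23)]
top 410.1259435877424 -0.10635423058115118 (array([0.51253406, 0.00694901, 1.08638936]), array([ 0.0917483 , -0.01226678, -0.99570667]))
pliers [([436.2, 245.7], 0.72)]
clip_centre [([421.3, 197.3], 0.59)]
pliers_pivot [([430.5, 226.6], 0.8)]
left_groove [([257.1, 181.5], 0.58)]
right_groove [([318.3, 186.7], 0.82)]
fitted_clip [([255.0, 180.4], 0.87)]
rack [([291.0, 188.2], 0.89)]
tool_rest [([480.4, 214.6], 0.89), ([428.1, 248.5], 0.73)]
0.9 [ 0.92810273  1.36381794 -0.92808079]
```

View pics/top.png

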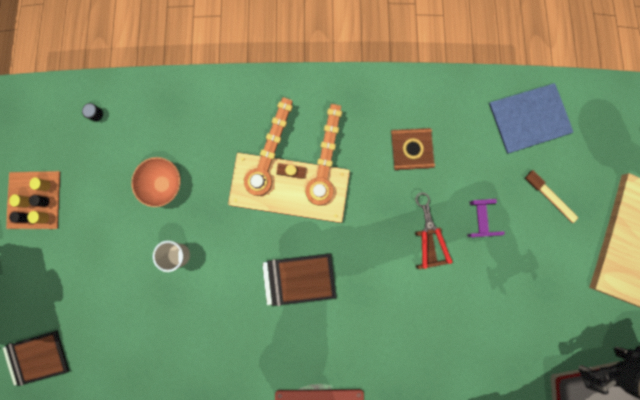

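View pics/scene.png

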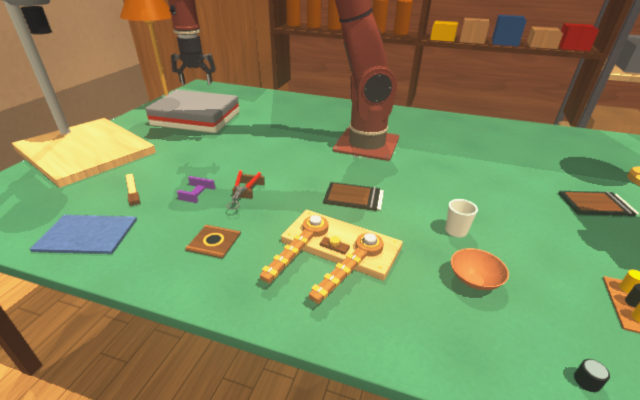

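```bash
python3 - <<'E'
from h import *
a=bot.get_image('scene');b=bot.get_image('top')
for q in ['pliers','clip_centre','pliers_pivot','left_groove','right_groove','fitted_clip']:
    o=[(p,bot.mark_of(p,q)) for p in(a,b)]
    if all(x[1] for x in o):
        X,e=tri([(p,m[0]['point']) for p,m in o]); print(q,X.round(4),np.round(e,4))
for q,z in [('cup',.04),('reflector',.02),('lens_board',0),('film_holder',0),('swing_a',.026),('tool_rest',0)]:
    print(q,[(atz(b,m['point'],z).round(3),round(m['score'],2)) for m in bot.mark_of(b,q)])
im=b['color'];c=im[140:300,240:500];save('crop',cv2.resize(c,(780,480),interpolation=cv2.INTER_CUBIC))
E
```

```text
pliers [ 0.4916 -0.2974  0.0436] [0.0021 0.0021]
clip_centre [ 0.6122 -0.2725  0.0254] [0.0033 0.0033]
pliers_pivot [ 0.543  -0.2773  0.0568] [0.0103 0.0103]
left_groove [0.6552 0.147  0.0606] [0.0043 0.0043]
right_groove [ 0.6331 -0.0029  0.0553] [0.0011 0.0011]
fitted_clip [0.656  0.1511 0.0527] [0.0059 0.0059]
cup [(array([0.476, 0.354, 0.04 ]), 0.98)]
reflector [(array([0.65 , 0.416, 0.02 ]), 0.94)]
lens_board [(array([ 0.753, -0.256, -0.   ]), 0.93), (array([0.663, 0.159, 0.   ]), 0.66)]
film_holder [(array([0.405, 0.055, 0.   ]), 0.81)]
swing_a [(array([0.663, 0.156, 0.026]), 0.95), (array([ 0.631, -0.006,  0.026]), 0.61)]
tool_rest [(array([ 0.482, -0.292,  0.   ]), 0.79), (array([ 0.563, -0.431,  0.   ]), 0.63)]
```

View pics/crop.png

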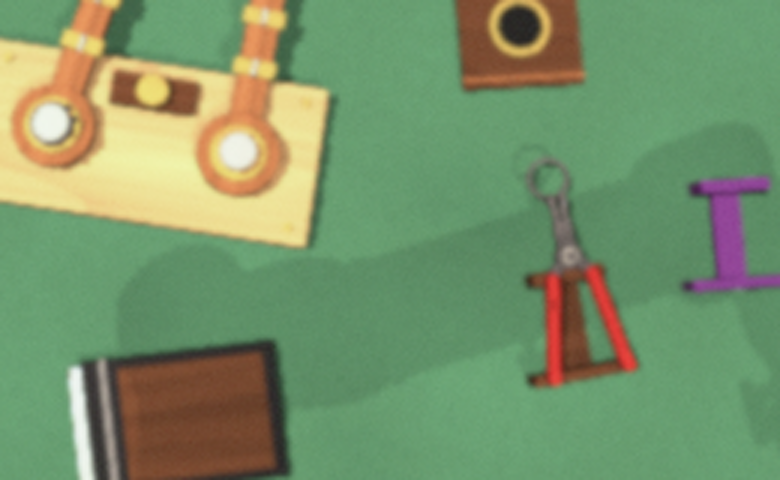

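The top crop shows two axles. The left one, at (258,181), has a dark ring round it and is already done. The right one, at (319,187), shows bare brass washer, so it's the target; the fitted_clip mark agrees. The pliers lie on the dark rest at (432,245). The purple rest at (485,218) is empty and not meant.

```bash
cat >> h.py <<'E'
from scipy.spatial.transform import Rotation as Ro
def rotv(yaw,s=1):
    x=np.array([0,0,-1.]);z=s*np.array([-np.sin(yaw),np.cos(yaw),0]);y=np.cross(z,x)
    return Ro.from_matrix(np.stack([x,y,z],1)).as_rotvec()
E
python3 - <<'E'
from h import *
b=bot.get_image('top');im=b['color'].astype(int)
o=atz(b,bot.mark_of(b,'pliers')[0]['point'],.04);c=atz(b,bot.mark_of(b,'clip_centre')[0]['point'],.026);v=atz(b,bot.mark_of(b,'pliers_pivot')[0]['point'],.044)
m=(im[...,0]>140)&(im[...,1]<70)&(im[...,2]<80);m[:180]=0;m[290:]=0;m[:,:400]=0;m[:,470:]=0
ys,xs=np.nonzero(m);r=atz(b,[xs.mean(),ys.mean()],.045)
for n,w in(('o',o),('c',c),('piv',v),('red',r)): print(n,w.round(4))
d=c-r;print('yaw red-clip',np.arctan2(d[1],d[0]),'dist',np.linalg.norm(d[:2]));d=c-o;print('yaw o-clip',np.arctan2(d[1],d[0]))
P=np.array([atz(b,[x,y],.045)[:2] for x,y in zip(xs,ys)])
yaw=np.arctan2(*(c-r)[[1,0]]);u=np.array([np.cos(yaw),np.sin(yaw)]);n=np.array([-u[1],u[0]])
l=(P-c[:2])@u;t=(P-c[:2])@n;print('along range',l.min(),l.max(),len(P))
for lo in np.arange(-.17,-.08,.01):
    k=(l>lo)&(l<lo+.01)
    if k.any(): print(round(lo+.005,3),t[k].min().round(4),t[k].max().round(4),((t[k].min()+t[k].max())/2).round(4))
for s in(1,-1):
    q=bot.ik([r[0],r[1],.15],rotv(yaw,s));print(s,None if q is None else np.round(q,2))
    q=bot.ik([r[0],r[1],.02],rotv(yaw,s));print(s,None if q is None else np.round(q,2))
E
```

```text
o [ 0.4872 -0.297   0.04  ]
c [ 0.6048 -0.2738  0.026 ]
piv [0.6597 0.1541 0.044 ]
red [ 0.4856 -0.2934  0.045 ]
yaw red-clip 0.16272221170564768 dist 0.12076037842850046
yaw o-clip 0.19512558266790253
along range -0.16594560547104945 -0.07597168752251392 294
-0.165 -0.0376 0.0368 -0.0004
-0.155 -0.0381 0.0359 -0.0011
-0.145 -0.0353 0.0315 -0.0019
-0.135 -0.0337 0.0296 -0.002
-0.125 -0.031 0.0278 -0.0016
-0.115 -0.0303 0.0259 -0.0022
-0.105 -0.0276 0.024 -0.0018
-0.095 -0.0259 0.0242 -0.0009
-0.085 -0.0258 0.0228 -0.0015
1 [ 0.91  0.27 -0.51  1.75  0.14  1.16  2.08]
1 [ 0.9   0.43 -0.52  1.86  0.26  0.92  1.99]
-1 [ 0.6   0.23 -0.15  1.77  0.04  1.15 -0.98]
-1 [ 0.6   0.38 -0.16  1.88  0.08  0.89 -1.  ]
```

```bash
python3 - <<'E'
from h import *
yaw=.175;R=rotv(yaw,-1)
print(bot.read_opening())
bot.move_pose([.487,-.295,.15],R)
bot.move_linear([.487,-.295,.017],rate=.12)
print(bot.read_eef_pos(),bot.read_force())
bot.close_gripper(60);bot.sleep(.3)
print('closed',bot.read_opening(),bot.read_eef_pos(),bot.read_force(),bot.read_moment())
bot.move_linear([.487,-.295,.09],rate=.06)
bot.sleep(.3)
print('lift',bot.read_opening(),bot.read_eef_pos(),bot.read_force(),bot.read_moment(),bot.read_t())
a=bot.get_image('scene');b=bot.get_image('top')
for q in ['pliers','clip_centre','right_groove','pliers_pivot']:
    for n,p in(('s',a),('t',b)): print(q,n,[(np.round(m['point'],1),round(m['score'],2)) for m in bot.mark_of(p,q)][:2])
x=cv2.resize(a['color'][120:270,180:380],(800,600),interpolation=cv2.INTER_CUBIC)
y=cv2.resize(b['color'][150:280,300:470],(785,600),interpolation=cv2.INTER_CUBIC)
save('lift',cv2.resize(np.hstack([x,y]),(800,300),interpolation=cv2.INTER_AREA))
E
```

```text
1.000656576916316
[ 0.48755152 -0.29532372  0.01778331] [0.63198713 0.37268379 0.40356955]
closed 0.4235150065355843 [ 0.48852167 -0.29639411  0.01967043] [-3.57502768 -0.05359191 16.56356172] [0.02394496 0.66776987 0.13314762]
lift 0.4204861630698196 [ 0.48695695 -0.29494209  0.08985714] [-0.85214747  0.22701995 -2.47056379] [ 0.03673719  0.09021882 -0.03094849] 7.3333
pliers s [(array([241. , 159.9]), 0.72), (array([453.4, 230.6]), 0.68)]
pliers t [(array([440.4, 244.8]), 0.84)]
clip_centre s [(array([227.6, 184. ]), 0.66), (array([370.7, 247.2]), 0.23)]
clip_centre t [(array([429.9, 198.5]), 0.87)]
right_groove s [(array([246. , 187.8]), 0.73), (array([313.9, 220.9]), 0.66)]
right_groove t [(array([321.2, 192.7]), 0.56)]
pliers_pivot s [(array([237.1, 168.1]), 0.63), (array([368.9, 244.2]), 0.38)]
pliers_pivot t [(array([435.1, 226.6]), 0.86), (array([256.3, 180.6]), 0.69)]
```

View pics/lift.png

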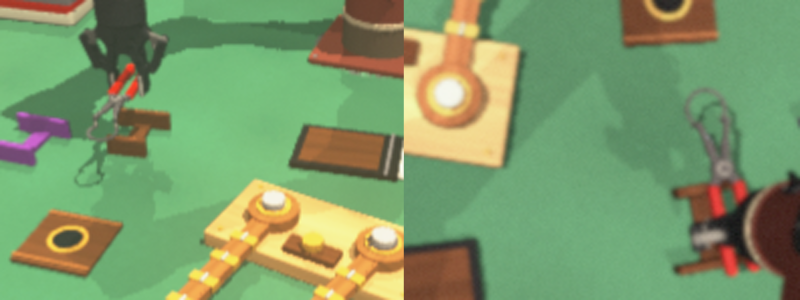

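The pliers were lifted off the dark rest and squeezed, with the ring ahead at about (430,198) in top. The force reading matches their weight. Next I measure the axle precisely and hover the clip above it.

```bash
cat >> h.py <<'E'
def disk(p,uv,r=12,thr=150):
    u,v=np.round(uv).astype(int);c=p['color'][v-r:v+r+1,u-r:u+r+1].astype(float)
    m=(c.min(2)>thr).astype(np.uint8)
    n,lab,st,ce=cv2.connectedComponentsWithStats(m);k=1+np.argmax(st[1:,4])
    w=np.clip((c.min(2)-thr+40)/60,0,1)*cv2.dilate((lab==k).astype(np.uint8),np.ones((3,3)))
    y,x=np.mgrid[-r:r+1,-r:r+1];return np.array([u+(x*w).sum()/w.sum(),v+(y*w).sum()/w.sum()]),st[k]
E
python3 - <<'E'
from h import *
a=bot.get_image('scene');b=bot.get_image('top')
da,sa=disk(a,[315,219]);db,sb=disk(b,[319,190]);print(da,sa,db,sb)
ax,e=tri([(a,da),(b,db)]);print('axle tri',ax,e,'top@.063',atz(b,db,.063),'scene@.063',atz(a,da,.063))
ca=bot.mark_of(a,'clip_centre')[0]['point'];cb=bot.mark_of(b,'clip_centre')[0]['point']
c,e2=tri([(a,ca),(b,cb)]);print('clip tri',c,e2,'top@.096',atz(b,cb,.096),atz(a,ca,.096))
u=np.array([np.cos(.175),np.sin(.175)]);T=np.array(bot.read_eef_pos());print('kin clip',T[:2]+.126*u)
cl=(atz(b,cb,.096)[:2]+atz(a,ca,.096)[:2]+T[:2]+.126*u)/3
A=atz(b,db,.063)[:2];g=T[:2]+A-cl;print('goal',g)
print(bot.ik([g[0],g[1],.05],rotv(.175,-1)))
bot.move_pose([g[0],g[1],.09],rotv(.175,-1));bot.sleep(.3)
print(bot.read_eef_pos(),bot.read_opening(),bot.read_t())
a=bot.get_image('scene');b=bot.get_image('top')
np.savez('hov.npz',a=a['color'],b=b['color'])
pa=proj(a,[*A,.08]).astype(int);pb=proj(b,[*A,.08]).astype(int)
x,y=[cv2.resize(p['color'][v-25:v+25,w-25:w+25],(400,400),interpolation=cv2.INTER_CUBIC) for p,(w,v) in((a,pa),(b,pb))]
print('crop origins',pa-25,pb-25);save('hover',np.hstack([x,y]))
E
```

```text
[315.2574332  218.61949567] [ 7  8 11  8 76] [318.5950465  189.84407984] [  5   6  14  13 143]
axle tri [ 0.6329012  -0.00314973  0.06138871] [np.float64(0.0008088394271297984), np.float64(0.0008088394271298363)] top@.063 [ 0.63247008 -0.00236257  0.063     ] scene@.063 [ 0.63511043 -0.00324258  0.063     ]
clip tri [ 0.60089772 -0.23493109  0.18113395] [np.float64(0.01083362733642263), np.float64(0.010833627336422642)] top@.096 [ 0.61382217 -0.26914858  0.096     ] [ 0.46449484 -0.30530633  0.096     ]
kin clip [ 0.61108293 -0.27305326]
goal [ 0.55634415 -0.01485073]
[ 0.21086197  0.33314381 -0.30767241  1.87583433  0.12198935  0.95073055
 -1.54777927]
[ 0.55633559 -0.01590379  0.08997392] 0.4245795532494189 9.4417
crop origins [290 188] [293 164]
```

View pics/hover.png

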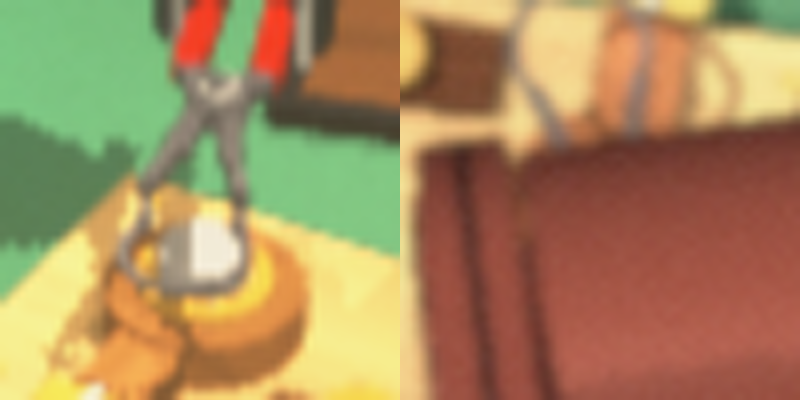

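The scene clip mark was wrong: its pixel didn't agree with the top view or with the kinematics, and it pulled the goal 5 cm too far. I'll correct using the top view and kinematics only.

```bash
python3 - <<'E'
from h import *
bot.move_linear([.507,-.0263,.09],rotv(.175,-1),rate=.08);bot.sleep(.3)
print(bot.read_eef_pos(),bot.read_opening(),bot.read_force(),bot.read_t())
a=bot.get_image('scene');b=bot.get_image('top')
np.savez('hov.npz',a=a['color'],b=b['color'])
A=[.6325,-.0024]
for p in(a,b):
    print([(np.round(m['point'],1),round(m['score'],2)) for m in bot.mark_of(p,'clip_centre')][:3],'exp',proj(p,[*A,.0963]),proj(p,[*A,.063]))
pa=proj(a,[*A,.08]).astype(int);pb=proj(b,[*A,.08]).astype(int)
x,y=[cv2.resize(p['color'][v-20:v+20,w-20:w+20],(400,400),interpolation=cv2.INTER_CUBIC) for p,(w,v) in((a,pa),(b,pb))]
print('crop origins',pa-20,pb-20);save('hover2',np.hstack([x,y]))
E
```

```text
[ 0.5072261  -0.0261633   0.08992129] 0.419356251734185 [ 1.20474542  0.68197325 -2.39285871] 10.625
[(array([313.5, 209.3]), 0.64)] exp [315.96434555 208.21246772] [315.86491768 218.13988541]
[(array([317.8, 187.9]), 0.51), (array([412.9, 147.4]), 0.28)] exp [318.72092176 188.2351813 ] [318.60984878 189.83212296]
crop origins [295 193] [298 169]
```

View pics/hover2.png

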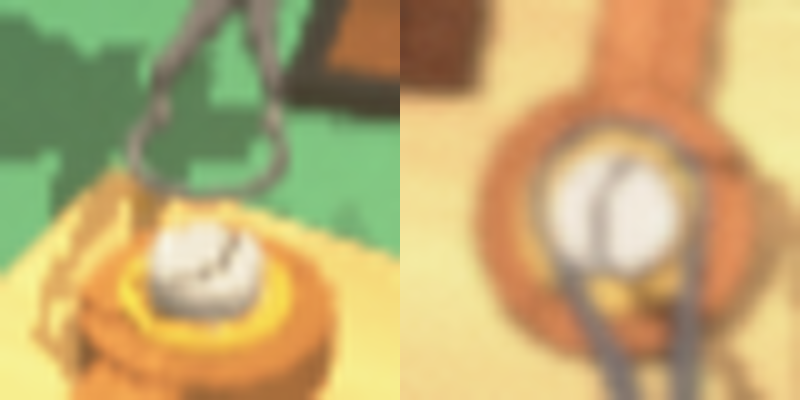

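The top crop shows the squeezed ring nearly concentric round the axle's white top: ring at about (319.5,188.5), disk at (318.6,189.8). The side view shows it hovering level. I'll fit the ring numerically before descending.

```bash
cat >> h.py <<'E'
from scipy.optimize import least_squares
def ringfit(p,X0,z,u,lo=-.2,r0=.0193):
    """weighted circle fit of dark low-saturation ring pixels, on plane z"""
    cs,w,_=[],[],0
    c0=proj(p,[*X0[:2],z])
    S=4;r=14;o=np.round(c0).astype(int)
    I=cv2.resize(p['color'][o[1]-r:o[1]+r+1,o[0]-r:o[0]+r+1],None,fx=S,fy=S,interpolation=cv2.INTER_CUBIC).astype(float)
    pts=[];wt=[]
    for i in range(I.shape[0]):
        for j in range(I.shape[1]):
            c=I[i,j];sat=(c.max()-c.min())/max(c.max(),1);W=max(0,.38-sat)*max(0,190-c.max())
            if W<=2: continue
            X=atz(p,[o[0]-r+(j+.5)/S-.5,o[1]-r+(i+.5)/S-.5],z)[:2]
            d=X-X0[:2];n=np.linalg.norm(d)
            if .0145<n<.0245 and d@u/n>lo: pts.append(X);wt.append(W)
    pts=np.array(pts);wt=np.sqrt(np.array(wt)/max(wt))
    out=[]
    for fix in(True,False):
        f=lambda q:wt*(np.linalg.norm(pts-q[:2],axis=1)-(r0 if fix else q[2]))
        s=least_squares(f,[*X0[:2],r0],loss='soft_l1',f_scale=.001);out.append(s.x)
    return out,len(pts)
E
python3 - <<'E'
from h import *
u=np.array([np.cos(.175),np.sin(.175)])
a=bot.get_image('scene');b=bot.get_image('top')
A=atz(b,disk(b,[319,190])[0],.063)[:2];Aa=atz(a,disk(a,[315,219])[0],.063)[:2];print('axle top',A,'scene',Aa,disk(b,[319,190]))
for n,p,A0 in(('top',b,A),('scene',a,Aa)):
  X=np.array(A0)
  for k in range(3):
    o,N=ringfit(p,X,.0963,u);X=o[0][:2]
  print(n,N,[((x[:2]-A0)*1e3).round(2).tolist()+[round(x[2]*1e3,2)] for x in o])
E
```

```text
axle top [ 0.63281306 -0.0027717 ] scene [ 0.63557672 -0.00324076] (array([318.75676983, 189.70708414]), array([  6,   6,  13,  12, 126], dtype=int32))Traceback (most recent call last):
  File "<stdin>", line 8, in <module>
  File "h.py", line 48, in ringfit
    pts=np.array(pts);wt=np.sqrt(np.array(wt)/max(wt))
                                              ~~~^^^^
ValueError: max() iterable argument is empty
```

```bash
python3 - <<'E'
from h import *
d=np.load('hov.npz');b=d['b'];a=d['a']
for r in (185,188): print(r,[tuple(x) for x in b[r,308:332].tolist()])
print('col',[tuple(x) for x in b[174:200,319].tolist()])
print('scene row 208',[tuple(x) for x in a[208,304:328].tolist()])
E
```

```text
185 [(206, 131, 82), (205, 130, 80), (205, 135, 87), (197, 140, 98), (183, 143, 105), (199, 164, 120), (219, 187, 134), (229, 206, 161), (235, 219, 187), (235, 223, 197), (226, 212, 189), (203, 186, 165), (196, 179, 158), (209, 190, 165), (221, 198, 166), (219, 188, 145), (208, 173, 119), (187, 156, 103), (164, 138, 105), (157, 124, 102), (169, 118, 88), (179, 115, 77), (174, 111, 69), (170, 117, 76)]
188 [(210, 136, 85), (213, 145, 91), (206, 155, 103), (186, 153, 113), (201, 172, 132), (230, 210, 170), (240, 227, 206), (241, 232, 219), (235, 225, 211), (219, 205, 189), (210, 198, 181), (227, 217, 199), (237, 228, 215), (241, 232, 220), (242, 233, 221), (239, 229, 214), (231, 218, 193), (219, 192, 153), (204, 171, 119), (188, 158, 114), (185, 140, 108), (204, 135, 96), (217, 137, 88), (220, 141, 88)]
col [(223, 142, 90), (225, 142, 90), (224, 143, 90), (219, 137, 87), (216, 136, 85), (208, 133, 87), (187, 129, 93), (179, 141, 104), (212, 173, 113), (230, 194, 133), (223, 197, 158), (203, 186, 165), (200, 186, 170), (215, 201, 185), (227, 217, 199), (232, 223, 206), (231, 221, 206), (232, 222, 206), (231, 221, 204), (231, 221, 205), (224, 212, 196), (199, 183, 165), (187, 160, 125), (219, 178, 109), (234, 194, 110), (227, 180, 102)]
scene row 208 [(92, 127, 86), (97, 134, 89), (115, 162, 107), (127, 149, 111), (157, 149, 129), (108, 128, 94), (93, 127, 86), (93, 128, 87), (93, 128, 86), (94, 129, 87), (97, 134, 90), (97, 135, 90), (97, 134, 91), (98, 135, 91), (97, 135, 90), (101, 146, 97), (125, 190, 125), (130, 191, 128), (137, 154, 118), (135, 141, 113), (129, 193, 128), (129, 198, 130), (128, 197, 129), (128, 198, 129)]
```

```bash
python3 - <<'E'
from h import *
x,y=.5082,-.0252
F0=None
for z in(.075,.062,.058,.055,.052,.050):
    bot.move_linear([x,y,z],rate=.04);bot.sleep(.15)
    f=np.array(bot.read_force());F0=f if F0 is None else F0
    print(z,np.array(bot.read_eef_pos()).round(4),(f-F0).round(2),np.array(bot.read_moment()).round(3))
    if np.linalg.norm(f-F0)>5: break
print(bot.read_opening(),bot.read_t())
a=bot.get_image('scene');b=bot.get_image('top');np.savez('d1.npz',a=a['color'],b=b['color'])
A=[.6325,-.0024]
pa=proj(a,[*A,.06]).astype(int);pb=proj(b,[*A,.06]).astype(int)
X,Y=[cv2.resize(p['color'][v-20:v+20,w-20:w+20],(400,400),interpolation=cv2.INTER_CUBIC) for p,(w,v) in((a,pa),(b,pb))]
print('crop origins',pa-20,pb-20);save('desc',np.hstack([X,Y]))
E
```

```text
0.075 [ 0.5084 -0.0252  0.0752] [0. 0. 0.] [-0.037  0.037  0.024]
0.062 [ 0.5084 -0.0252  0.0621] [-0.25 -0.3  -0.9 ] [ 0.01   0.088 -0.039]
0.058 [ 0.5082 -0.0252  0.058 ] [ 0.22  0.06 -0.68] [0.016 0.046 0.007]
0.055 [ 0.5082 -0.0252  0.055 ] [ 0.44  0.04 -0.63] [-0.054  0.087  0.076]
0.052 [ 0.5082 -0.0252  0.052 ] [-0.2   0.39  0.84] [-0.019  0.062  0.002]
0.05 [ 0.5082 -0.0252  0.05  ] [-0.13  1.17 -1.16] [-0.014  0.061  0.024]
0.421592277577138 13.825
crop origins [295 199] [298 169]
```

View pics/desc.png

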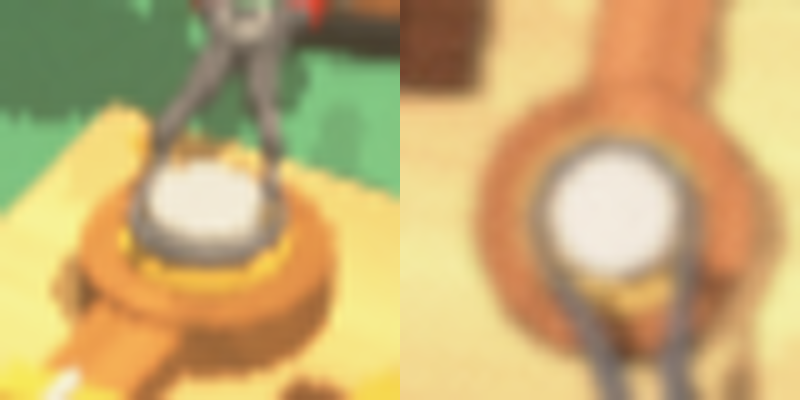

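The ring is round the axle (disk at about (319.0,189.8) in top, ring concentric to about 0.5 px), with no contact force. Now I feel for the washer in small steps.

```bash
python3 - <<'E'
from h import *
x,y=.5086,-.0250
bot.move_linear([x,y,.05],rate=.02);bot.sleep(.3)
g=lambda:np.mean([bot.read_force() for _ in range(8) if bot.sleep(.03) is None],0)
F0=g();print(F0)
for z in(.048,.047,.0465,.046,.0455,.045,.0445,.044,.0435,.043):
    bot.move_linear([x,y,z],rate=.02);bot.sleep(.1)
    f=g()-F0
    print(z,np.array(bot.read_eef_pos()).round(4),f.round(2),np.array(bot.read_moment()).round(3))
    if f[2]>2.5: break
print(bot.read_opening(),bot.read_t())
E
```

```text
nan
0.048 [ 0.5086 -0.025   0.048 ] nan [-0.003  0.071 -0.021]
  return _methods._mean(a, axis=axis, dtype=dtype,
  ret = ret.dtype.type(ret / rcount)
Traceback (most recent call last):
IndexError: invalid index to scalar variable.
```

```bash
python3 - <<'E'
from h import *
x,y=.5086,-.0250
def g():
    F=[]
    for _ in range(8): bot.sleep(.03);F.append(np.r_[bot.read_force(),bot.read_moment()])
    return np.mean(F,0)
F0=g();print(F0.round(2))
for z in(.047,.0465,.046,.0455,.045,.0445,.044,.0435,.043):
    bot.move_linear([x,y,z],rate=.02);bot.sleep(.1)
    f=g()-F0
    print(z,np.array(bot.read_eef_pos()).round(4),f.round(3))
    if f[2]>1.8 : break
print(bot.read_opening(),bot.read_t())
E
```

```text
[-0.   -0.01 -2.39 -0.02  0.07 -0.  ]
0.047 [ 0.5086 -0.025   0.047 ] [-0.343 -0.371 -0.258  0.001  0.004  0.009]
0.0465 [ 0.5086 -0.025   0.0465] [-0.32  -0.235  0.136  0.024 -0.014 -0.006]
0.046 [ 0.5086 -0.025   0.046 ] [-0.224  0.021 -0.123  0.01  -0.043  0.007]
0.0455 [ 0.5087 -0.025   0.0456] [ 0.032 -0.017  0.495 -0.004 -0.095 -0.014]
0.045 [ 0.5086 -0.025   0.045 ] [-0.079 -0.075  1.269 -0.002 -0.158 -0.004]
0.0445 [ 0.5086 -0.025   0.0445] [-0.657 -0.239  2.217  0.012 -0.114 -0.04 ]
0.41910024629005593 19.325
```

```bash
python3 - <<'E'
from h import *
bot.move_linear([.5086,-.025,.0463],rate=.02);bot.sleep(.4)
F=[]
for _ in range(8): bot.sleep(.03);F.append(np.r_[bot.read_force(),bot.read_moment()])
print(np.mean(F,0).round(3),bot.read_eef_pos(),bot.read_opening(),bot.read_t())
a=bot.get_image('scene');b=bot.get_image('top')
print('disk',disk(b,[319,190])[0],disk(a,[315,219])[0])
for r in(188,189,190): print(r,b['color'][r,306:334,0].tolist())
for c in(318,319,320): print(c,b['color'][176:190,c,0].tolist())
for n,p in(('s',a),('t',b)):
    for q in('clip_centre','right_groove'): print(n,q,[(np.round(m['point'],1),round(m['score'],2)) for m in bot.mark_of(p,q)][:1])
A=[.6328,-.0027]
pa=proj(a,[*A,.06]).astype(int);pb=proj(b,[*A,.06]).astype(int)
X,Y=[cv2.resize(p['color'][v-20:v+20,w-20:w+20],(400,400),interpolation=cv2.INTER_CUBIC) for p,(w,v) in((a,pa),(b,pb))]
print('crop origins',pa-20,pb-20);save('fin',np.hstack([X,Y]))
E
```

```text
[ 0.075  0.032 -2.555  0.004  0.066  0.004] [ 0.50854452 -0.02499503  0.04627474] 0.42019636860592224 20.2417
disk [318.81142992 189.67410556] [315.24248578 218.85276198]
188 [210, 205, 210, 213, 207, 182, 183, 218, 236, 241, 243, 243, 242, 243, 242, 241, 241, 239, 226, 193, 165, 183, 207, 218, 219, 219, 213, 197]
189 [209, 207, 208, 213, 202, 174, 185, 224, 239, 243, 243, 242, 243, 243, 241, 242, 241, 240, 232, 200, 164, 175, 208, 218, 219, 222, 214, 198]
190 [208, 208, 209, 206, 195, 171, 185, 225, 239, 243, 243, 243, 243, 242, 241, 241, 241, 240, 231, 199, 158, 172, 207, 219, 221, 223, 219, 199]
318 [227, 219, 216, 217, 218, 212, 193, 176, 210, 235, 242, 243, 242, 243]
319 [230, 225, 224, 225, 224, 220, 198, 184, 214, 235, 242, 242, 243, 243]
320 [230, 224, 228, 231, 230, 225, 207, 185, 207, 232, 240, 241, 242, 241]
s clip_centre [(array([313.9, 223.1]), 0.88)]
s right_groove [(array([316.9, 219.8]), 0.76)]
t clip_centre [(array([317.2, 189.5]), 0.66)]
t right_groove [(array([321.1, 188.6]), 0.82)]
crop origins [295 199] [298 169]
```

View pics/fin.png

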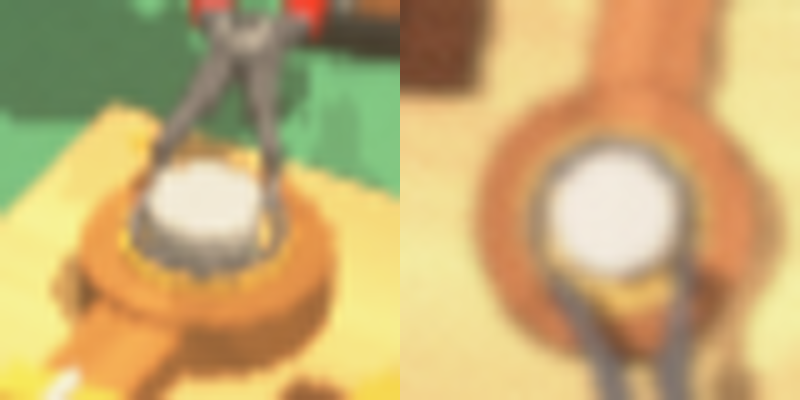

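The ring sits at the groove, concentric in both views. In top its centre column is 318.8, the same as the disk, and the row is within about 0.3 px. The wrist carries the full weight of the pliers and there is no lateral force, so I'm handing in.

```bash
python3 -c "
from rig import bot
print(bot.job_done(),bot.read_t(),bot.read_opening(),bot.read_force())"
```

```text
the job is handed in; nothing more can be done
the job is handed in; nothing more can be done
```

I took the pliers off the dark rest by the red handles and squeezed them with a 60 N grip. I then slid the open circlip over the right axle, the one without a circlip, and handed the job in at about 20 s with the pliers still held there. No verdict was reported, so the result rests on my own checks.

**Height:** I lowered the clip until it touched the washer, with the TCP at about 46 mm, went about 1.5 mm past first contact with light force (about 2 N), then backed up to 46.3 mm. That should put the clip about 51.7 mm above the counter, with the groove's middle at 51.75 mm. If the pliers pitched slightly at contact, it could be about 1 mm higher, still within the limit.

**Hanging free:** The wrist force was −2.5 N vertically, which is the weight of the pliers, and the sideways force was under 0.1 N.

**Squeeze:** The gripper opening stayed at 0.42, about 36 mm, which matches handles pressed to or just past their stop. I could not read the squeeze joint directly.

**Centring:** In the top view, the ring and axle centres agreed to about 0.1 px sideways and 0.3 px (about 0.8 mm) lengthways.

**Checks that failed or disagreed:**
- **Wrong scene mark:** A bad clip mark in the scene picture sent my first hover about 5 cm too far. I corrected it before descending, and the arm touched nothing.
- **Network marks:** The networks' final marks for the clip and the groove were 3–4 px apart in both views. I relied on the pixel measurements and the force readings instead.
- **Ring fit:** My automatic ring fit found no usable pixels, so I measured the ring from pixel rows and columns.
- **After hand-in:** My last force and opening readings came back only with the hand-in message, so I have nothing from the final second.

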